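Tap the wedge home in the seal-engraving bed

TASK

The green stone blank sits loose in the wooden engraving bed. Pick up the tapper by its red handle and, with the tapper alone, gently tap the red-topped wedge down into its slot until it stops going forward and the stone is held tight; hard blows would chip the stone. Then stand the tapper back upright on its cork coaster, and leave the stone and the other things on the counter alone.

Things in the scene. Friction and masses are not known exactly. Their poses are not given: they have to be found in the camera images.
- tapper: Hand tapper standing upright: a round wooden head with a black rubber striking face, 40 mm diameter and 40 mm tall, below; above it a square red handle, 24 x 24 mm, flat sides along the tapper's x and y axes, from 40 to 115 mm above the underside. About 180 g. Origin at the centre of the underside (the striking face), z up along the handle.
- coaster: Round cork disc, 96 mm diameter, 5 mm thick, fixed to the counter; the tapper starts on it and returns to it. Origin at the centre of its underside.
- wedge: Light wooden wedge, point down, 70 mm tall, 28 mm wide along its x, 6 mm thick at the bottom, 20 mm at the top (taper 1:5), the top 8 mm red. It starts lightly stuck in the slot, its top about 114 mm above the counter, and is driven straight down. How far it goes until it stops differs each time: 8 to 30 mm. Origin at the centre of its underside, z up.
- wedge_top (a point): Centre of the wedge's flat red top, 28 x 20 mm, the place to tap; it moves with the wedge. It slides down under 5 to 8 N; where it stops the resistance rises steeply. Tapped or pushed with 15 to 20 N it is properly tight; above 60 N the stone may chip. Blows count too: a jammed wedge met at 50 mm/s can pass that, so come down at about 20 mm/s.
- bed: Wooden engraving bed fixed to the counter, base 110 x 150 mm, 8 mm thick, walls to 70 mm above the counter. Its pocket runs along its y axis: cork packing at the -y end, then the stone, the brass cheek, the wedge, and a sloping wall at the +y end. Origin at the centre of its underside.
- cheek: Brass plate in the bed, 33 x 10 x 60 mm, that slides along the bed's y; the wedge pushes it towards -y against the stone with a drag of about 3 N. Origin at the bottom centre of its face towards the stone.
- seal: Green stone seal blank, 30 x 30 x 66 mm, standing loose in the bed, its top 74 mm above the counter. Origin at the centre of its underside. It stands about 1 mm clear of the cheek and a hidden 0 to 4 mm clear of the cork packing, and slides easily until it meets the packing.
- stamp_red: Bystander: stamp with black square base, red rim and a clear ball on top, 31 x 31 x 64 mm. Origin at the centre of its underside.
- stamp_white: Bystander: the same stamp with a white rim. Origin at the centre of its underside.
- ink_tin: Bystander: round blue ink tin, 60 mm diameter, 20 mm tall. Origin at the centre of its underside.
There are look-alikes about, which are no part of the job. Of the things shaped like the bed, the wooden one is meant. Leave any blue look-alike of the wedge alone.

How it is judged:
On the way, in this order (a step that is already met when the one before it is completed fails the run):
1. the tapper is lifted off the coaster (height (world z) of tapper above 0.03 m), for 0.1 s.
2. the wedge has been driven with the tapper until the cheek grips the stone (over 5 N) (contact force between cheek and seal above 5 N and contact force between tapper and wedge above 3 N), for 0.02 s.
At the end, for the whole second after the job is handed in: The cheek still grips the stone with over 4 N; stone upright (0.08 rad) and down on the bed's floor (5 mm); wedge upright (0.15 rad), at rest; tapper released, at rest, upright (0.08 rad), its whole head on the coaster (centres within 28 mm) (contact force between cheek and seal above 4 N and angle between each of seal, tapper's own z axis and vertical below 0.08 rad and z of seal in the frame of bed below 0.013 m and angle between wedge's own z axis and vertical below 0.15 rad and horizontal distance between tapper and coaster below 0.028 m and height (world z) of tapper below 0.01 m and linear speed of tapper below 0.02 m/s and linear speed of wedge below 0.01 m/s); the robot touches nothing.
It fails at once if the wedge is struck or pressed with more than 60 N (contact force between tapper and wedge above 60 N).
It fails at once if the robot itself touches the wedge, the cheek or the stone (contact force between any of the arm, the fingers and wedge above 1 N or contact force between any of the arm, the fingers and seal above 1 N or contact force between any of the arm, the fingers and cheek above 1 N).
It fails at once if the tapper hits the stone or the cheek (contact force between tapper and seal above 2 N or contact force between tapper and cheek above 2 N).
It fails at once if a bystander is shifted by more than 15 mm (distance of any of stamp_red, stamp_white, ink_tin from where it was at the start of the episode above 0.015 m).
It also fails if it takes over 64 s, if anything falls off the work surface, if the arm or the gripper's body presses on something with over 40 N, if the wrist force passes 120 N, or if a joint passes its speed limit or range.

ROBOT

A 6-joint arm with a two-finger parallel gripper is mounted at the origin on the work surface. World frame = base frame: x ahead of the robot, y to its left, z up, the work surface at z = 0. Lengths are in m, angles in rad, forces in N, time in s.
With the tool pointing down it reaches from about 0.425 to 0.95 m from the base axis. Payload 3.5 kg.
Tool frame: the origin (TCP) lies at the very end of the fingers, on their centre line; the grasp point (between the pads) lies ctrl.grip_point_offset behind it (ctrl.grip_point_offset is the distance from the TCP to the grasp point, in m); z points along the fingers, y is the direction in which the jaws open and shut (so a half turn about z gives the same grasp; the last joint's range is limited). The gripper opens to 85 mm and grips with 20 to 120 N. Pads are 22 mm wide; open, the fingers measure 114 mm over their backs; the gripper's body (76 mm by 85 mm) begins 54 mm behind the grasp point. The pads swing forward as they close: fully open they stand 13 mm farther back than shut.
Start: joints at [-1.329, 0.286, 1.577, -0, 1.279, -0.15], TCP at [0.258, -0.624, 0.231] pointing down, gripper open.
Joint ranges: [-2.77, 2.77], [-0.9, 2.22], [0.21, 2.48], [-1.53, 4.67], [0.24, 2.81], [-2.84, 2.84]. Speed limits (rad/s): [2.79, 2.79, 3.14, 3.14, 3.14, 3.14].

INTERFACE

Orientations are given as a unit quaternion [x, y, z, w].
In Python, from plant import ctrl gives the robot as it stands.
- The arm moves only by the tool servo_tool, never from a script. Its argument "increments" is a list of rows, each a list of 5 numbers: the opening, from 0 (shut) to 1 (fully open), then the shift along the world's x, y, z in units of 40 mm (1.0 is 40 mm), then the turn about the world's z in units of 5 degrees (1.0 is 5 degrees). A call has exactly 10 rows; each row is the pose to reach, as a shift and turn from the pose measured when the call began; what a row does not reach only later rows make up. A row lasts 1/12 s, in which the tool goes at most 41.7 mm and 7.16 degrees, less where a joint would pass 70% of its speed; a pose out of reach is approached as far as the arm can. A call with a gripper value outside its range is refused whole. The fingers move at their own pace and stop on an object; "grip_force" is the grip in N (left out, the last holds). Time passes only in rows, so rows that repeat a pose let the fingers close, or fill a call up. It gives the time, the measured TCP pose, the force and the opening at its end, in the units of the state.
- ctrl.get_state(): the state, without advancing time (a new reading comes with each control period).
- ctrl.read_camera(name): name is "scene" or "top" or "wrist"; returns a dict with "frame" (400x640x3 uint8, red, green, blue), "K" (3x3 intrinsics, pixels), "extrinsics" (4x4, takes a point from camera to world coordinates). Camera axes: x right, y down, z forward; pixel columns grow to the right and rows downward; lengths in m; the calibration is good to about 2 mm. A picture is of the moment at which its call begins. There is no depth.
- ctrl.sign_off(): hands the job in, once; it reports no verdict.
Trained networks look in a picture, given as the dict that the camera call returned (one of the last four; its "shot" number tells which), for a name from the list of things; names that differ only in an ending like _2 or _b are one class to them, and where a whole thing is asked for, a point or a joint stands for the part that bears it (a point fixed in the world has none). Each returns a list of dicts, best first, with "conf" (0 to 1); they miss things now and then, are a little off and sometimes report something else, mostly with a low value. They report only what shows in the picture. A call takes as long as a camera call. They do not tell look-alikes from the thing itself.
- ctrl.masks_of(picture, query): "region" (400x640 bool, what is visible of it) and "extent" ([left, top, right, bottom] in pixels, round what is visible of it).
- ctrl.landmark_of(picture, query): "centre" ([row, column] in pixels: a listed point, or the origin of a listed thing).
The state is a dict: "time": time; "qpos": joint angles; "dq": joint speeds; "joint_efforts": joint torques, N m; "eef_pos": TCP position; "tcp_rot": TCP orientation; "contact_force": force on the tool from outside, world axes, zero at the start; "wrist_torque": the same for the moment, N m; "opening": opening from 0.0 (shut) to 1.0 (fully open).
Only numpy, scipy, OpenCV 4.12 (cv2) and the standard library are available. Lean on these libraries where they do the work, as an engineer would, in place of code of your own. Each camera call takes 0.05 s, during which the arm holds its last target. There are 200 camera calls.

## Working session

There is one attempt and no reset: what is moved stays moved. The work goes in short steps, Python scripts to look and compute and a tool call to move; the robot and the scene stay as the last step left them, time stands still between calls to the robot, and variables do not carry over. Pictures are saved under pics/ and viewed, about 8 in all and at most 12, crops included, and the job is handed in when it is done.

Besides the shell and the picture viewer there is one more tool, called in YAML: its name, and indented under it one key for each argument. servo_tool: Moves the arm, as the interface text tells. Its arguments: {"type":"object","properties":{"increments":{"type":"array"},"grip_force":{"type":"number"}},"required":["increments"]}

```bash
mkdir -p pics; ls; cat > h.py <<'E'
import numpy as np, cv2
from plant import ctrl
def ray(p,rc):
    d=np.linalg.inv(p["K"])@np.array([rc[1],rc[0],1.]); E=np.array(p["extrinsics"])
    d=E[:3,:3]@d; return E[:3,3],d/np.linalg.norm(d)
def onz(p,rc,z):
    o,d=ray(p,rc); return o+d*(z-o[2])/d[2]
def tri(rs):
    A=0;b=0
    for o,d in rs:
        P=np.eye(3)-np.outer(d,d); A=A+P; b=b+P@o
    x=np.linalg.solve(A,b); return x,[np.linalg.norm((np.eye(3)-np.outer(d,d))@(x-o)) for o,d in rs]
def proj(p,X):
    E=np.linalg.inv(p["extrinsics"]); c=E[:3,:3]@X+E[:3,3]; u=p["K"]@c; return u[:2]/u[2]
def save(n,im): cv2.imwrite("pics/"+n,cv2.cvtColor(im,cv2.COLOR_RGB2BGR))
E
python3 - <<'E'
from h import *
np.set_printoptions(precision=4,suppress=True)
s=ctrl.get_state(); print(s["time"],s["eef_pos"],s["tcp_rot"],s["opening"],ctrl.grip_point_offset)
for n in ["scene","top"]:
    p=ctrl.read_camera(n); save(n+"0.png",p["frame"]); print(n,p["extrinsics"][:3,3],p["K"][0,0])
    for q in ["tapper","coaster","wedge","wedge_top","bed","seal","cheek","stamp_red","stamp_white","ink_tin"]:
        for r in ctrl.landmark_of(p,q)[:3]:
            print(q,np.round(r["centre"],1),round(r["conf"],2),onz(p,r["centre"],0.114 if q=="wedge_top" else 0.0)[:2])
E
```

```text
pics
0.0 [ 0.2576 -0.6232  0.2299] [ 0.9809  0.1946 -0.     -0.0012] 1.0008439784585184 0.0187
scene [0.7591 0.4215 0.5312] 376.39202037546517
tapper [185.4 281.9] 0.94 [ 0.5513 -0.1887]
coaster [187.1 282.6] 0.97 [ 0.5522 -0.1826]
wedge [270.6 466.4] 0.76 [0.3549 0.1714]
wedge [297.9 406.2] 0.62 [0.4802 0.1697]
wedge [305.5 397.4] 0.3 [0.5012 0.175 ]
wedge_top [237.9 455.3] 0.8 [0.4142 0.1721]
wedge_top [267.7 418.1] 0.58 [0.4968 0.1917]
bed [177.1 363.7] 0.81 [ 0.376 -0.131]
seal [295.3 391.1] 0.89 [0.4993 0.1546]
stamp_red [338.4 262.7] 0.55 [0.7143 0.1312]
stamp_white [225.9 216.1] 0.72 [ 0.7148 -0.1326]
ink_tin [236.6 337.2] 0.64 [0.5157 0.0006]
top [0.4556 0.0027 1.0415] 477.6941455342442
tapper [191.  403.9] 0.76 [ 0.5605 -0.1822]
coaster [199.2 403.1] 0.72 [ 0.5425 -0.1807]
wedge [212.5 229.8] 0.65 [0.5029 0.1969]
wedge_top [213.4 221.3] 0.6 [0.4955 0.1921]
wedge_top [290.6 266.1] 0.6 [0.3495 0.1   ]
wedge_top [208.7 239.6] 0.37 [0.5057 0.1569]
bed [212.3 242. ] 0.93 [0.5041 0.1704]
bed [275.6 373.3] 0.81 [ 0.3748 -0.1187]
seal [213.3 244.8] 0.65 [0.5021 0.1642]
cheek [275.4 375.9] 0.52 [ 0.3754 -0.1244]
cheek [211.  234.4] 0.48 [0.5065 0.187 ]
stamp_red [116.9 265.9] 0.51 [0.7166 0.1257]
stamp_white [121.4 382.7] 0.89 [ 0.7139 -0.1329]
ink_tin [211.7 248.5] 0.67 [0.5058 0.1563]
ink_tin [208.2 317.4] 0.66 [0.5176 0.0062]
ink_tin [212.7 236.4] 0.21 [0.5029 0.1825]
```

View pics/scene0.png

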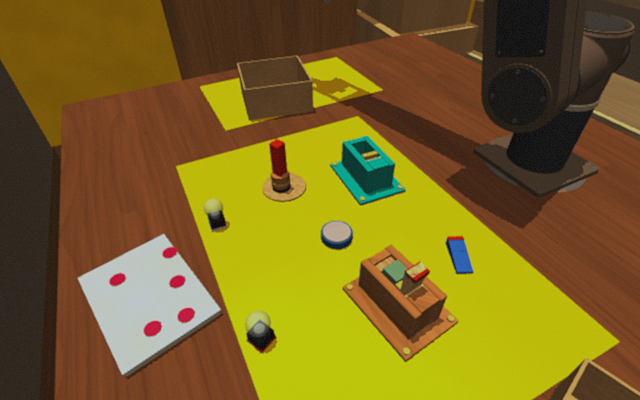

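View pics/top0.png

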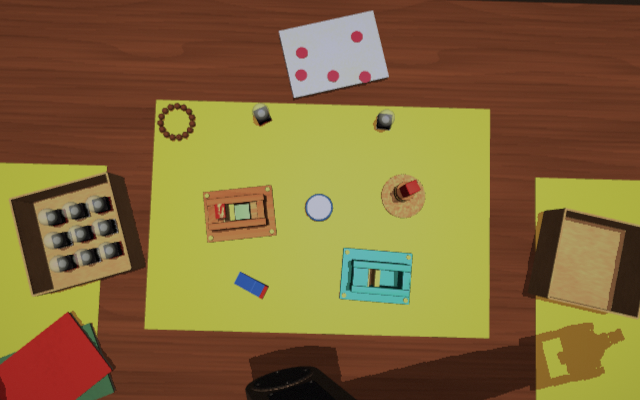

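The scene view shows the tapper on its coaster at (282,185), the wooden bed with the red wedge top at (418,270), the teal look-alike bed and the blue look-alike wedge. The top view shows the wooden bed at (240,213) with its wedge end towards +y, and the tapper at (405,191). Next I move so the wrist camera can see the tapper.

servo_tool:
  increments:
    - [1,0.6,0.75,0,0]
    - [1,1.2,1.5,0,0]
    - [1,1.8,2.25,0.2,0]
    - [1,2.4,3,0.3,0]
    - [1,3,3.75,0.4,0]
    - [1,3.6,4.5,0.5,0]
    - [1,4.2,5.25,0.5,0]
    - [1,4.8,6,0.5,0]
    - [1,5.4,6.75,0.5,0]
    - [1,6,7.5,0.5,0]

```text
time: 1.93
eef_pos: [0.4987, -0.3222, 0.2517]
tcp_rot: [0.981, 0.195, 0.0, 0.0]
contact_force: [0.8, -0.5, -1.0]
opening: 1.001
```

```bash
python3 - <<'E'
from h import *
np.set_printoptions(precision=4,suppress=True)
s=ctrl.get_state(); print(s["time"],s["eef_pos"],s["tcp_rot"])
p=ctrl.read_camera("wrist"); save("w1.png",p["frame"]); print(p["extrinsics"],p["K"][0,0])
for X in [[.551,-.185,0],[.551,-.185,.115]]: print(proj(p,np.array(X)))
for q in ["tapper","coaster"]:
    for r in ctrl.landmark_of(p,q)[:3]: print(q,r,onz(p,r["centre"],0))
E
```

```text
1.9333 [ 0.4987 -0.3222  0.2517] [0.9809 0.1946 0.0002 0.0003]
[[ 0.3815 -0.8794 -0.2848  0.5713]
 [-0.9244 -0.3627 -0.1183 -0.292 ]
 [ 0.0008  0.3084 -0.9513  0.3934]
 [ 0.      0.      0.      1.    ]] 275.9411183739443
[239.1735  94.6693]
[205.1746  87.2724]
tapper {'centre': [85.5, 233.6], 'conf': 0.76} [ 0.559  -0.1748  0.    ]
coaster {'centre': [95.5, 239.2], 'conf': 0.62} [ 0.55   -0.1853  0.    ]
```

```bash
python3 - <<'E'
import cv2
im=cv2.imread("pics/w1.png"); t=cv2.imread("pics/top0.png"); s=cv2.imread("pics/scene0.png")
a=cv2.resize(im[30:150,150:310],None,fx=4,fy=4,interpolation=cv2.INTER_CUBIC)
b=cv2.resize(t[165:225,375:435],(240,240)); c=cv2.resize(s[125:205,245:325],(240,240))
import numpy as np
cv2.imwrite("pics/c1.png",np.vstack([a[:340],np.hstack([b,c,np.zeros((240,160,3),np.uint8)])]))
E
```

```text
(no output)
```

View pics/c1.png

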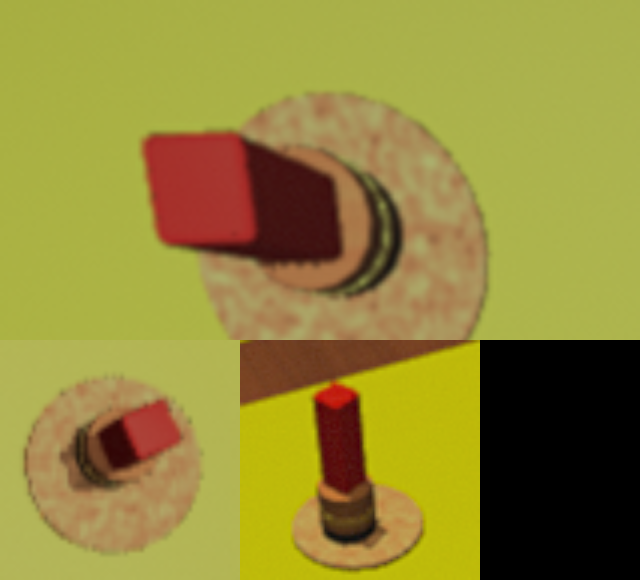

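The crop shows the handle's bright red top face in the wrist view (centre near pixel (200,77)) and in the top view (near (414,189)). Its sides are nearly aligned with the wrist image.

```bash
python3 - <<'E'
from h import *
np.set_printoptions(precision=4,suppress=True)
w=ctrl.read_camera("wrist"); t=ctrl.read_camera("top"); sc=ctrl.read_camera("scene")
def face(p,box,thr,gmax):
    x0,y0,x1,y1=box; f=p["frame"][y0:y1,x0:x1].astype(int)
    m=((f[...,0]>thr)&(f[...,1]<gmax)&(f[...,2]<gmax)).astype(np.uint8)
    n,l,st,c=cv2.connectedComponentsWithStats(m); i=1+np.argmax(st[1:,4])
    r=cv2.minAreaRect(np.argwhere(l==i)[:,::-1].astype(np.float32))
    cn=cv2.boxPoints(r)+[x0,y0]
    return c[i][::-1]+[y0,x0],cn,st[i,4],r
cw,qw,aw,rw=face(w,(180,50,240,110),130,90); print(cw,aw,rw)
ct,qt,at,rt=face(t,(395,170,430,205),130,110); print(ct,at,rt)
print("tapper top",tri([ray(w,cw),ray(t,ct)]))
Q=np.array([onz(w,q[::-1],.12) for q in qw]); e=np.roll(Q,-1,0)-Q
print(Q.mean(0),"wrist edges",np.degrees(np.arctan2(e[:,1],e[:,0]))%90,np.linalg.norm(e,axis=1))
Q=np.array([onz(t,q[::-1],.12) for q in qt]); e=np.roll(Q,-1,0)-Q
print(Q.mean(0),"top edges",np.degrees(np.arctan2(e[:,1],e[:,0]))%90,np.linalg.norm(e,axis=1))
for z in (0,.005):print("coaster",[onz(p,max(ctrl.landmark_of(p,"coaster"),key=lambda r:r["conf"])["centre"],z) for p in(w,t,sc)])
# wedge top red
cs,qs,as_,rs=face(sc,(395,250,440,295),130,90); print("wedge",cs,as_)
c2,q2,a2,r2=face(t,(208,195,232,228),130,110); print(c2,a2,r2)
print(tri([ray(sc,cs),ray(t,c2)]),onz(t,c2,.114))
E
```

```text
[ 76.7237 200.4427] 655 ((20.37999725341797, 26.65999984741211), (28.567115783691406, 24.324474334716797), 81.8698959350586)
[187.1667 412.1235] 162 ((15.724140167236328, 17.689655303955078), (14.181096076965332, 16.019386291503906), 66.80140686035156)
tapper top (array([ 0.5574, -0.1777,  0.1145]), [np.float64(0.00046345483181684796), np.float64(0.0004634548318169923)])
[ 0.558  -0.1798  0.12  ] wrist edges [29.9368 24.782  30.1459 23.2089] [0.0221 0.0235 0.0227 0.0236]
[ 0.5553 -0.174   0.12  ] top edges [24.7725 23.9985 24.7202 24.1167] [0.0313 0.0275 0.0312 0.0275]
coaster [array([ 0.55  , -0.1773,  0.    ]), array([ 0.5466, -0.1787,  0.    ]), array([ 0.5504, -0.1748,  0.    ])]
coaster [array([ 0.5503, -0.1788,  0.005 ]), array([ 0.5461, -0.1778,  0.005 ]), array([ 0.5524, -0.1692,  0.005 ])]
wedge [271.0593 417.3111] 135
[209.2485 217.6909] 165 ((11.5, 16.0), (16.0, 23.0), 90.0)
(array([0.5035, 0.1983, 0.1181]), [np.float64(0.00037441670570890714), np.float64(0.0003744167057087371)]) [0.5034 0.1994 0.114 ]
```

servo_tool:
  increments:
    - [1,0.25,0.6,0,0]
    - [1,0.5,1.2,0,0]
    - [1,0.75,1.8,0,0]
    - [1,1,2.4,0,0]
    - [1,1.25,3,0,0]
    - [1,1.48,3.6,0,0]
    - [1,1.48,3.6,0,0]
    - [1,1.48,3.6,0,0]
    - [1,1.48,3.6,0,0]
    - [1,1.48,3.6,0,0]

```text
time: 3.37
eef_pos: [0.5561, -0.1817, 0.2513]
tcp_rot: [0.981, 0.193, -0.0, 0.0]
contact_force: [-0.5, -0.9, -0.5]
opening: 1.001
```

```bash
python3 - <<'E'
from h import *
w=ctrl.read_camera("wrist"); save("w2.png",w["frame"]); np.savez("w2.npz",K=w["K"],extrinsics=w["extrinsics"])
print(ctrl.get_state()["eef_pos"])
f=w["frame"].astype(int); m=(f[...,0]>130)&(f[...,1]<90)&(f[...,2]<90)
print(m.sum(),np.argwhere(m).mean(0),np.argwhere(m).min(0),np.argwhere(m).max(0), proj(w,np.array([.558,-.179,.12])))
for q in ["tapper","coaster"]:
    r=ctrl.landmark_of(w,q)[:1]; print(q,r, r and onz(w,r[0]["centre"],.005))
E
```

```text
[ 0.55607664 -0.181815    0.25126564]
1674 [107.81242533  53.05555556] [54  0] [238 324] [317.80921074 189.72004136]
tapper [{'centre': [169.7, 319.8], 'conf': 0.88}] [ 0.55659893 -0.18192106  0.005     ]
coaster [{'centre': [173.4, 319.0], 'conf': 0.78}] [ 0.55120155 -0.18289579  0.005     ]
```

servo_tool:
  increments:
    - [1,-0.1,0.9,0,0]
    - [1,-0.3,1.8,0,0]
    - [1,-0.5,2.7,0,0]
    - [1,-0.7,3.6,0,0]
    - [1,-0.9,4.5,0,0]
    - [1,-1.1,5.4,0,0]
    - [1,-1.3,6.3,0,0]
    - [1,-1.4,7.2,0,0]
    - [1,-1.4,8.1,0,0]
    - [1,-1.4,8.5,0,0]

```text
time: 4.35
eef_pos: [0.4995, 0.1612, 0.2516]
tcp_rot: [0.981, 0.194, 0.0, -0.001]
contact_force: [-0.5, 0.1, -0.5]
opening: 1.002
```

```bash
python3 - <<'E'
from h import *
w=ctrl.read_camera("wrist"); save("w3.png",w["frame"]); np.savez("w3.npz",K=w["K"],extrinsics=w["extrinsics"])
s=ctrl.get_state();print(s["time"],s["eef_pos"], proj(w,np.array([.5035,.198,.114])))
a=cv2.imread("pics/w2.png");b=cv2.imread("pics/w3.png")
cv2.imwrite("pics/c2.png",np.hstack([a[:,120:520],b[:,120:520]]))
E
```

```text
4.4 [0.49959071 0.16223908 0.25154116] [288.19166319 174.30075249]
```

View pics/c2.png

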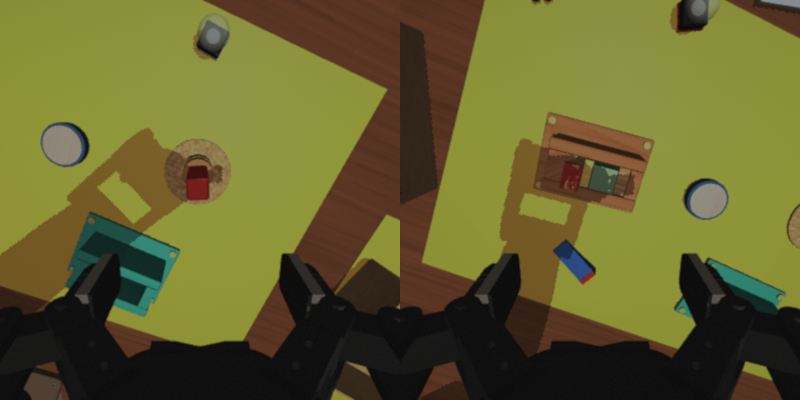

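Left, the tapper's top face is at about (318,189) between the open fingers. Right, the wedge's red top is at about (290,177) beside the green stone. I'll zoom in on both.

```bash
python3 - <<'E'
import cv2,numpy as np
a=cv2.imread("pics/w2.png");b=cv2.imread("pics/w3.png")
f=lambda im,x,y:cv2.convertScaleAbs(cv2.resize(im[y:y+60,x:x+60],(400,400),interpolation=cv2.INTER_CUBIC),alpha=1.6)
t=cv2.resize(b[130:190,260:380],(400,200))
cv2.imwrite("pics/c3.png",np.hstack([f(a,288,150),f(b,265,150)]))
E
```

```text
(no output)
```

View pics/c3.png

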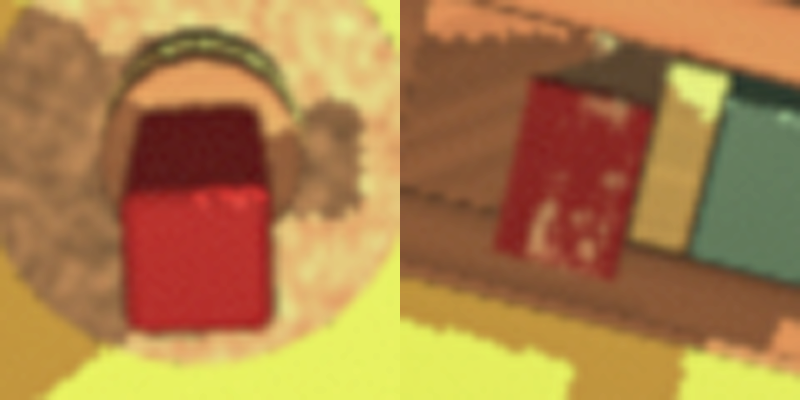

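Left, the tapper's handle top is square with the tool, within about 2°. Right, the wedge top's corners are clear, with the brass cheek and stone to its right.

```bash
python3 - <<'E'
from h import *
np.set_printoptions(precision=4,suppress=True)
a=np.load("w2.npz");b=np.load("w3.npz")
def an(p,C,off,z):
    C=np.array(C)/6.667+off; Q=np.array([onz(p,c[::-1],z) for c in C]); e=np.roll(Q,-1,0)-Q
    print(Q.mean(0),np.degrees(np.arctan2(e[:,1],e[:,0]))%90,np.linalg.norm(e,axis=1)); return C.mean(0)[::-1]
ca=an(a,[(126,190),(266,186),(273,327),(126,330)],[288,150],.12)
cb=an(b,[(135,78),(252,105),(218,280),(95,248)],[265,150],.114)
t=ctrl.read_camera("top"); w=ctrl.read_camera("wrist"); s=ctrl.read_camera("scene")
f=cv2.imread("pics/w1.png")
def f2(p,box,thr,g):
    x0,y0,x1,y1=box; F=p["frame"][y0:y1,x0:x1].astype(int); m=(F[...,0]>thr)&(F[...,1]<g)&(F[...,2]<g); return np.argwhere(m).mean(0)+[y0,x0]
print("wedge scene ray", tri([ray(b,cb),ray(s,f2(s,(395,250,440,295),170,90))]))
o,d=ray(s,f2(s,(395,250,440,295),170,90)); print(f2(s,(395,250,440,295),170,90))
for p,n in((w,"w"),(t,"t"),(s,"s")):
  for q in("wedge_top","bed","seal"):
    print(n,q,[(np.round(r["centre"],1),round(r["conf"],2),onz(p,r["centre"],dict(wedge_top=.114,bed=0,seal=.008)[q])[:2]) for r in ctrl.landmark_of(p,q)[:2]])
E
```

```text
[ 0.5588 -0.1785  0.12  ] [23.9362 25.5777 23.4863 21.4537] [0.0213 0.0225 0.0229 0.0223]
[0.5022 0.1942 0.114 ] [ 9.2092 10.4261  7.1464  7.1084] [0.0182 0.0285 0.0199 0.0278]
wedge scene ray (array([nan, nan, nan]), [np.float64(nan), np.float64(nan)])
[nan nan]
w wedge_top [(array([275.4, 305.2]), 0.72, array([0.3989, 0.1366])), (array([179.6, 288.9]), 0.62, array([0.4988, 0.1942]))]
w bed [(array([297.1, 445.3]), 0.67, array([ 0.379 , -0.1191])), (array([164. , 308.6]), 0.55, array([0.501 , 0.1777]))]
w seal [(array([170.8, 321.2]), 0.89, array([0.5002, 0.1579]))]
t wedge_top [(array([290.4, 269.4]), 0.93, array([0.3501, 0.0937]))]
t bed [(array([275.7, 375.8]), 0.76, array([ 0.3748, -0.1242])), (array([213.5, 238.3]), 0.72, array([0.5013, 0.1783]))]
t seal [(array([213., 247.]), 0.61, array([0.5025, 0.1582]))]
s wedge_top [(array([268.2, 416.6]), 0.97, array([0.4991, 0.1915])), (array([236.9, 453.7]), 0.72, array([0.4149, 0.1695]))]
s bed [(array([303.6, 396. ]), 0.96, array([0.5012, 0.1711])), (array([178.9, 363. ]), 0.64, array([ 0.3808, -0.1262]))]
s seal [(array([292.7, 393.4]), 0.61, array([0.497 , 0.1562]))]<stdin>:12: RuntimeWarning: Mean of empty slice.
  ret = um.true_divide(
```

servo_tool:
  increments:
    - [1,0.2,-0.9,0,0.2]
    - [1,0.4,-1.8,0,0.2]
    - [1,0.6,-2.7,0,0.2]
    - [1,0.8,-3.6,0,0.2]
    - [1,1,-4.5,0,0.2]
    - [1,1.2,-5.4,0,0.2]
    - [1,1.4,-6.3,0,0.2]
    - [1,1.48,-7.2,0,0.2]
    - [1,1.48,-8.1,0,0.2]
    - [1,1.48,-8.52,0,0.2]

```text
time: 5.83
eef_pos: [0.5592, -0.1872, 0.2512]
tcp_rot: [0.98, 0.2, -0.0, 0.001]
contact_force: [0.5, 0.6, 0.4]
opening: 1.0
```

servo_tool:
  increments:
    - [1,0,0,0,0]
    - [1,0,0,-0.5,0]
    - [1,0,0,-1,0]
    - [1,0,0,-1.4,0]
    - [1,0,0,-1.8,0]
    - [1,0,0,-2.2,0]
    - [1,0,0,-2.5,0]
    - [1,0,0,-2.5,0]
    - [1,0,0,-2.5,0]
    - [1,0,0,-2.5,0]

```text
time: 6.67
eef_pos: [0.5599, -0.1871, 0.1523]
tcp_rot: [0.98, 0.2, 0.0, 0.001]
contact_force: [0.4, -0.6, 0.6]
opening: 1.002
```

```bash
python3 - <<'E'
from h import *
from scipy.spatial.transform import Rotation as R
s=ctrl.get_state();q=s["tcp_rot"];print(s["time"],s["eef_pos"],"yaw",np.degrees(2*np.arctan2(q[1],q[0])))
M=R.from_quat(q).as_matrix(); d=np.array([.5588,-.1785,0])-np.array(s["eef_pos"]); print("to go",d/.04, M.T@d)
E
```

```text
6.6667 [ 0.55987747 -0.18713614  0.15230567] yaw 23.05935965626535
to go [-0.02693685  0.21590356 -3.80764169] [ 0.00233993 -0.00876906  0.15228391]
```

servo_tool:
  increments:
    - [1,-0.03,0.21,0,0]
    - [1,-0.03,0.21,-0.3,0]
    - [1,-0.03,0.21,-0.6,0]
    - [1,-0.03,0.21,-0.9,0]
    - [1,-0.03,0.21,-1.2,0]
    - [1,-0.03,0.21,-1.5,0]
    - [1,-0.03,0.21,-1.8,0]
    - [1,-0.03,0.21,-2.1,0]
    - [1,-0.03,0.21,-2.16,0]
    - [1,-0.03,0.21,-2.16,0]

```text
time: 7.5
eef_pos: [0.5577, -0.1783, 0.064]
tcp_rot: [0.98, 0.2, -0.001, 0.0]
contact_force: [0.5, 0.8, -0.2]
opening: 1.001
```

servo_tool:
  increments:
    - [0.5,0,0,0,0]
    - [0.4,0,0,0,0]
    - [0.3,0,0,0,0]
    - [0.2,0,0,0,0]
    - [0.1,0,0,0,0]
    - [0,0,0,0,0]
    - [0,0,0,0,0]
    - [0,0,0,0,0]
    - [0,0,0,0,0]
    - [0,0,0,0,0]
  grip_force: 50

```text
time: 8.33
eef_pos: [0.5583, -0.1786, 0.0648]
tcp_rot: [0.98, 0.2, -0.0, 0.001]
contact_force: [0.5, -0.3, 4.9]
opening: 0.275
```

servo_tool:
  increments:
    - [0,0,0,0.1,0]
    - [0,0,0,0.3,0]
    - [0,0,0,0.5,0]
    - [0,0,0,0.8,0]
    - [0,0,0,1.2,0]
    - [0,0,0,1.7,0]
    - [0,0,0,2.2,0]
    - [0,0,0,2.7,0]
    - [0,0,0,3.2,0]
    - [0,0,0,3.5,0]

```text
time: 9.17
eef_pos: [0.5591, -0.179, 0.2085]
tcp_rot: [0.98, 0.2, 0.001, 0.002]
contact_force: [-0.1, -0.4, -2.0]
opening: 0.272
```

```bash
python3 - <<'E'
from h import *
s=ctrl.get_state();q=s["tcp_rot"];print(s["time"],s["eef_pos"],"yaw",np.degrees(2*np.arctan2(q[1],q[0])),s["opening"],s["contact_force"],s["wrist_torque"])
p=ctrl.read_camera("scene"); w=ctrl.read_camera("wrist")
e=np.array(s["eef_pos"]); print(proj(p,e),proj(p,e-[0,0,.06]))
x,y=proj(p,e-[0,0,.02]).astype(int)
a=cv2.resize(p["frame"][y-60:y+60,x-60:x+60],(400,400)); b=cv2.resize(w["frame"][:,120:520],(400,400))
save("g.png",np.hstack([a,b]))
E
```

```text
9.1667 [ 0.55913382 -0.17895863  0.20850357] yaw 23.05445359013272 0.2724766475156605 [-0.09056509 -0.3503058  -1.95695221] [-0.00876735 -0.04989307 -0.02339303]
[271.24888386 101.33731238] [274.21019276 130.03496552]
```

View pics/g.png

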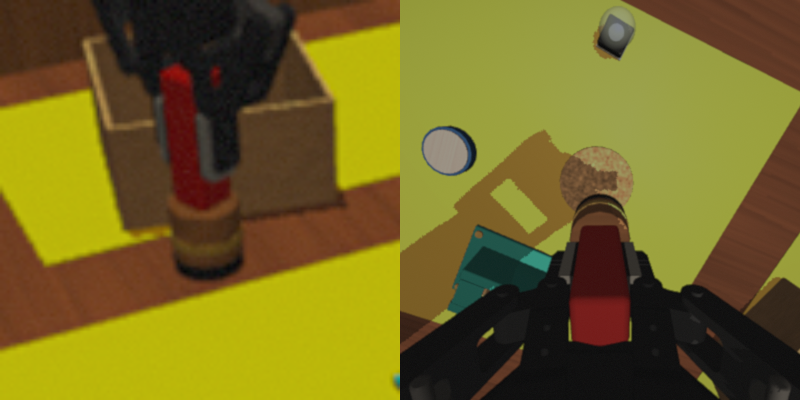

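The tapper is held upright: the scene crop shows the head hanging free, and the wrist view shows the coaster clear below it. Now I carry it to above the wedge.

servo_tool:
  increments:
    - [0,-0.14,0.9,0.1,0]
    - [0,-0.28,1.8,0.2,0]
    - [0,-0.42,2.7,0.3,0]
    - [0,-0.56,3.6,0.3,0]
    - [0,-0.7,4.5,0.3,0]
    - [0,-0.84,5.4,0.3,0]
    - [0,-1,6.3,0.3,0]
    - [0,-1.15,7.2,0.3,0]
    - [0,-1.3,8.1,0.3,0]
    - [0,-1.44,9,0.3,0]

```text
time: 10.1
eef_pos: [0.5006, 0.1822, 0.219]
tcp_rot: [0.98, 0.2, 0.001, 0.003]
contact_force: [0.9, 0.0, -1.9]
opening: 0.276
```

servo_tool:
  increments:
    - [0,0,0.3,0,0]
    - [0,0,0.3,0,0]
    - [0,0,0.3,0,0]
    - [0,0,0.3,0,0]
    - [0,0,0.3,0,0]
    - [0,0,0.3,0,0]
    - [0,0,0.3,0,0]
    - [0,0,0.3,0,0]
    - [0,0,0.3,0,0]
    - [0,0,0.3,0,0]

```text
time: 10.93
eef_pos: [0.5007, 0.1939, 0.2191]
tcp_rot: [0.98, 0.2, 0.001, 0.003]
contact_force: [-0.6, -0.4, -1.5]
opening: 0.276
```

```bash
python3 - <<'E'
from h import *
s=ctrl.get_state();print(s["time"],s["eef_pos"],s["opening"],s["contact_force"],s["wrist_torque"])
p=ctrl.read_camera("scene"); t=ctrl.read_camera("top")
x,y=proj(p,np.array([.5,.19,.12])).astype(int)
a=cv2.resize(p["frame"][y-60:y+60,x-60:x+60],(400,400)); 
x,y=proj(t,np.array([.5,.19,.12])).astype(int)
b=cv2.resize(t["frame"][y-50:y+50,x-50:x+50],(400,400)); save("o.png",np.hstack([a,b]))
E
```

```text
10.9333 [0.5007309  0.19394164 0.21910325] 0.2760867869382235 [-0.60258283 -0.37653387 -1.48786548] [ 0.00296036 -0.00226678  0.0415847 ]
```

View pics/o.png

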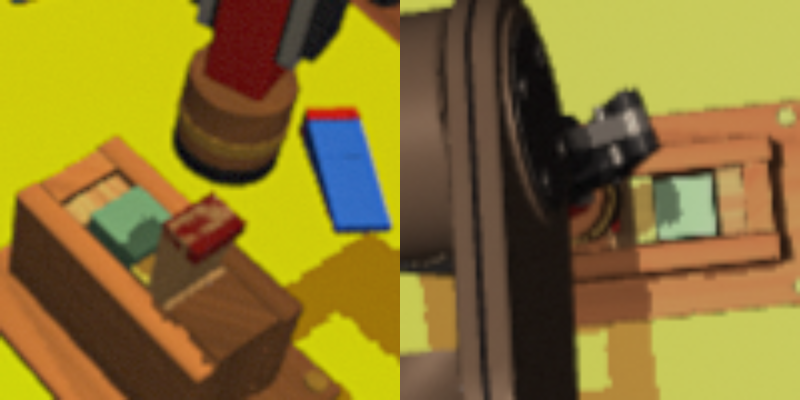

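The left crop shows the head hovering over the red wedge top, and in the right crop the arm hides most of the wedge. I'll come down towards contact.

servo_tool:
  increments:
    - [0,0.03,0,-0.1,0]
    - [0,0.03,0,-0.2,0]
    - [0,0.03,0,-0.3,0]
    - [0,0.03,0,-0.4,0]
    - [0,0.03,0,-0.5,0]
    - [0,0.03,0,-0.6,0]
    - [0,0.03,0,-0.7,0]
    - [0,0.03,0,-0.75,0]
    - [0,0.03,0,-0.8,0]
    - [0,0.03,0,-0.8,0]

```text
time: 11.87
eef_pos: [0.5016, 0.1941, 0.1865]
tcp_rot: [0.98, 0.2, 0.001, 0.003]
contact_force: [-0.3, -0.5, -2.2]
opening: 0.274
```

servo_tool:
  increments:
    - [0,0,0,-0.03,0]
    - [0,0,0,-0.06,0]
    - [0,0,0,-0.1,0]
    - [0,0,0,-0.14,0]
    - [0,0,0,-0.18,0]
    - [0,0,0,-0.22,0]
    - [0,0,0,-0.26,0]
    - [0,0,0,-0.3,0]
    - [0,0,0,-0.34,0]
    - [0,0,0,-0.36,0]

```text
time: 12.7
eef_pos: [0.502, 0.194, 0.1727]
tcp_rot: [0.98, 0.2, 0.001, 0.003]
contact_force: [0.1, -1.3, 2.1]
opening: 0.276
```

servo_tool:
  increments:
    - [0,0,0,-0.02,0]
    - [0,0,0,-0.04,0]
    - [0,0,0,-0.06,0]
    - [0,0,0,-0.08,0]
    - [0,0,0,-0.1,0]
    - [0,0,0,-0.1,0]
    - [0,0,0,-0.1,0]
    - [0,0,0,-0.1,0]
    - [0,0,0,-0.1,0]
    - [0,0,0,-0.1,0]

```text
time: 13.53
eef_pos: [0.5024, 0.1938, 0.1691]
tcp_rot: [0.98, 0.2, 0.001, 0.003]
contact_force: [0.9, -4.1, 4.3]
opening: 0.277
```

servo_tool:
  increments:
    - [0,0,0,-0.02,0]
    - [0,0,0,-0.04,0]
    - [0,0,0,-0.06,0]
    - [0,0,0,-0.08,0]
    - [0,0,0,-0.1,0]
    - [0,0,0,-0.1,0]
    - [0,0,0,-0.1,0]
    - [0,0,0,-0.1,0]
    - [0,0,0,-0.1,0]
    - [0,0,0,-0.1,0]

```text
time: 14.37
eef_pos: [0.5029, 0.1933, 0.1659]
tcp_rot: [0.98, 0.2, 0.002, 0.004]
contact_force: [-0.4, -4.3, 5.9]
opening: 0.278
```

servo_tool:
  increments:
    - [0,0,0,-0.02,0]
    - [0,0,0,-0.04,0]
    - [0,0,0,-0.06,0]
    - [0,0,0,-0.08,0]
    - [0,0,0,-0.1,0]
    - [0,0,0,-0.1,0]
    - [0,0,0,-0.1,0]
    - [0,0,0,-0.1,0]
    - [0,0,0,-0.1,0]
    - [0,0,0,-0.1,0]

```text
time: 15.2
eef_pos: [0.5035, 0.1928, 0.1626]
tcp_rot: [0.98, 0.2, 0.002, 0.005]
contact_force: [-0.7, -4.4, 6.9]
opening: 0.27
```

servo_tool:
  increments:
    - [0,0,0,-0.02,0]
    - [0,0,0,-0.04,0]
    - [0,0,0,-0.06,0]
    - [0,0,0,-0.08,0]
    - [0,0,0,-0.1,0]
    - [0,0,0,-0.1,0]
    - [0,0,0,-0.1,0]
    - [0,0,0,-0.1,0]
    - [0,0,0,-0.1,0]
    - [0,0,0,-0.1,0]

```text
time: 16.03
eef_pos: [0.5041, 0.1925, 0.1609]
tcp_rot: [0.98, 0.2, 0.003, 0.005]
contact_force: [-2.1, -4.6, 12.8]
opening: 0.275
```

servo_tool:
  increments:
    - [0,0,0,-0.02,0]
    - [0,0,0,-0.04,0]
    - [0,0,0,-0.06,0]
    - [0,0,0,-0.08,0]
    - [0,0,0,-0.1,0]
    - [0,0,0,-0.1,0]
    - [0,0,0,-0.1,0]
    - [0,0,0,-0.1,0]
    - [0,0,0,-0.1,0]
    - [0,0,0,-0.1,0]

```text
time: 16.87
eef_pos: [0.5048, 0.1928, 0.1604]
tcp_rot: [0.98, 0.201, 0.003, 0.005]
contact_force: [-4.3, -3.4, 16.4]
opening: 0.275
```

servo_tool:
  increments:
    - [0,0,0,-0.03,0]
    - [0,0,0,-0.06,0]
    - [0,0,0,-0.09,0]
    - [0,0,0,-0.12,0]
    - [0,0,0,-0.14,0]
    - [0,0,0,-0.14,0]
    - [0,0,0,-0.14,0]
    - [0,0,0,-0.14,0]
    - [0,0,0,-0.14,0]
    - [0,0,0,-0.14,0]

```text
time: 17.7
eef_pos: [0.5061, 0.1936, 0.1599]
tcp_rot: [0.98, 0.201, 0.005, 0.005]
contact_force: [-5.4, -3.3, 22.8]
opening: 0.277
```

The wedge met about 25 N net and advanced only 0.5 mm on each of the last two pushes, so it is tight. I'll lift off and check.

servo_tool:
  increments:
    - [0,-0.02,0,0.1,0]
    - [0,-0.05,0,0.2,0]
    - [0,-0.08,0,0.4,0]
    - [0,-0.08,0,0.6,0]
    - [0,-0.08,0,0.8,0]
    - [0,-0.08,0,1,0]
    - [0,-0.08,0,1.2,0]
    - [0,-0.08,0,1.4,0]
    - [0,-0.08,0,1.5,0]
    - [0,-0.08,0,1.5,0]

```text
time: 18.53
eef_pos: [0.5037, 0.1938, 0.2217]
tcp_rot: [0.98, 0.201, 0.006, 0.005]
contact_force: [-0.3, 0.4, -2.1]
opening: 0.278
```

```bash
python3 - <<'E'
from h import *
from scipy.spatial.transform import Rotation as R
s=ctrl.get_state();print(s["time"],s["eef_pos"],R.from_quat(s["tcp_rot"]).as_matrix()[:,2],s["opening"],s["contact_force"])
p=ctrl.read_camera("scene")
x,y=proj(p,np.array([.5,.19,.12])).astype(int)
a=cv2.resize(p["frame"][y-80:y+60,x-70:x+70],(500,500)); save("o2.png",a)
# coaster centre from all pictures: ellipse fit of cork mask (top camera now unobstructed)
t=ctrl.read_camera("top")
for p,n in((t,"top"),(p,"scene")):
  for r in ctrl.masks_of(p,"coaster")[:2]:
    c=cv2.findContours(r["region"].astype(np.uint8),cv2.RETR_EXTERNAL,cv2.CHAIN_APPROX_NONE)[0]; c=max(c,key=len)
    (u,v),ax,_=cv2.fitEllipse(c); print(n,(u,v),ax,r["conf"],onz(p,(v,u),.005))
E
```

```text
18.5333 [0.50374939 0.19375901 0.22166659] [ 0.01401701 -0.00709377 -0.99987659] 0.2775688091067049 [-0.30503769  0.35820374 -2.13563672]
top (402.7795715332031, 196.0073699951172) (43.241241455078125, 44.1302375793457) 0.75 [ 0.54899383 -0.17901301  0.005     ]
scene (283.88153076171875, 187.11993408203125) (27.579986572265625, 43.1085205078125) 0.9 [ 0.55167419 -0.17553499  0.005     ]
```

View pics/o2.png

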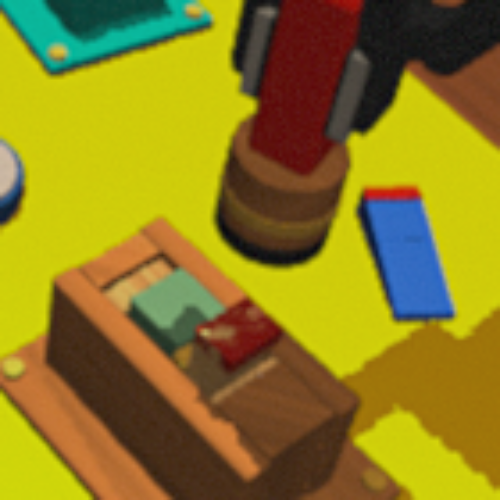

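The scene crop shows the wedge sunk well down and upright, the stone in place and the tapper straight in the grip. Now back to the coaster at about (0.551, -0.178).

servo_tool:
  increments:
    - [0,0.12,-0.9,0.05,0]
    - [0,0.24,-1.8,0.05,0]
    - [0,0.36,-2.7,0.05,0]
    - [0,0.48,-3.6,0.05,0]
    - [0,0.6,-4.5,0.05,0]
    - [0,0.72,-5.4,0.05,0]
    - [0,0.84,-6.3,0.05,0]
    - [0,0.96,-7.2,0.05,0]
    - [0,1.1,-8.1,0.05,0]
    - [0,1.18,-9,0.05,0]

```text
time: 19.57
eef_pos: [0.5496, -0.1682, 0.2206]
tcp_rot: [0.98, 0.201, 0.004, 0.005]
contact_force: [0.7, 1.1, -1.6]
opening: 0.277
```

servo_tool:
  increments:
    - [0,0,-0.27,0,0]
    - [0,0,-0.27,-0.3,0]
    - [0,0,-0.27,-0.6,0]
    - [0,0,-0.27,-0.9,0]
    - [0,0,-0.27,-1.3,0]
    - [0,0,-0.27,-1.7,0]
    - [0,0,-0.27,-2.1,0]
    - [0,0,-0.27,-2.5,0]
    - [0,0,-0.27,-2.8,0]
    - [0,0,-0.27,-2.8,0]

```text
time: 20.4
eef_pos: [0.5469, -0.1761, 0.104]
tcp_rot: [0.979, 0.201, 0.001, 0.002]
contact_force: [-1.0, 1.5, -2.4]
opening: 0.272
```

servo_tool:
  increments:
    - [0,0.09,-0.04,-0.1,0]
    - [0,0.09,-0.04,-0.2,0]
    - [0,0.09,-0.04,-0.3,0]
    - [0,0.09,-0.04,-0.4,0]
    - [0,0.09,-0.04,-0.5,0]
    - [0,0.09,-0.04,-0.6,0]
    - [0,0.09,-0.04,-0.7,0]
    - [0,0.09,-0.04,-0.8,0]
    - [0,0.09,-0.04,-0.9,0]
    - [0,0.09,-0.04,-0.9,0]

```text
time: 21.23
eef_pos: [0.5498, -0.1774, 0.0669]
tcp_rot: [0.98, 0.201, -0.0, 0.001]
contact_force: [-0.7, 0.1, -2.1]
opening: 0.269
```

servo_tool:
  increments:
    - [0,0,0,-0.02,0]
    - [0,0,0,-0.04,0]
    - [0,0,0,-0.06,0]
    - [0,0,0,-0.08,0]
    - [0,0,0,-0.08,0]
    - [0,0,0,-0.08,0]
    - [0,0,0,-0.08,0]
    - [0,0,0,-0.08,0]
    - [0,0,0,-0.08,0]
    - [0,0,0,-0.08,0]

```text
time: 22.07
eef_pos: [0.55, -0.1775, 0.0649]
tcp_rot: [0.979, 0.202, -0.0, 0.001]
contact_force: [-2.1, 1.9, 6.4]
opening: 0.276
```

servo_tool:
  increments:
    - [0.35,0,0,0,0]
    - [0.45,0,0,0,0]
    - [0.6,0,0,0,0]
    - [0.8,0,0,0,0]
    - [1,0,0,0,0]
    - [1,0,0,0,0]
    - [1,0,0,0,0]
    - [1,0,0,0,0]
    - [1,0,0,0,0]
    - [1,0,0,0,0]

```text
time: 22.9
eef_pos: [0.55, -0.1775, 0.0649]
tcp_rot: [0.979, 0.202, -0.0, 0.001]
contact_force: [0.6, -1.0, 0.1]
opening: 0.995
```

servo_tool:
  increments:
    - [1,0,0,0.2,0]
    - [1,0,0,0.5,0]
    - [1,0,0,1,0]
    - [1,0,0,1.5,0]
    - [1,0,0,2,0]
    - [1,0,0,2.5,0]
    - [1,0,0,3,0]
    - [1,0,0,3.5,0]
    - [1,0,0,4,0]
    - [1,0,0,4,0]

```text
time: 23.73
eef_pos: [0.5525, -0.1787, 0.2318]
tcp_rot: [0.979, 0.202, 0.004, 0.005]
contact_force: [0.0, -0.3, 1.2]
opening: 0.998
```

servo_tool:
  increments:
    - [1,0,-0.6,0,0]
    - [1,0,-1.2,0,0]
    - [1,-0.2,-1.8,0,0]
    - [1,-0.4,-2.4,0,0]
    - [1,-0.6,-3,0,0]
    - [1,-0.8,-3.6,0,0]
    - [1,-1,-4,0,0]
    - [1,-1,-4,0,0]
    - [1,-1,-4,0,0]
    - [1,-1,-4,0,0]

```text
time: 24.57
eef_pos: [0.5125, -0.3381, 0.2315]
tcp_rot: [0.979, 0.202, 0.004, 0.004]
contact_force: [-0.7, -0.4, -0.7]
opening: 1.0
```

```bash
python3 - <<'E'
from h import *
np.set_printoptions(precision=4,suppress=True)
s=ctrl.get_state();print(s["time"],s["eef_pos"],s["opening"],s["contact_force"])
p=ctrl.read_camera("scene");t=ctrl.read_camera("top");w=ctrl.read_camera("wrist")
def crop(c,X,r):
    x,y=proj(c,np.array(X)).astype(int); x=min(max(x,r),640-r); y=min(max(y,r),400-r); return cv2.resize(c["frame"][y-r:y+r,x-r:x+r],(390,290*390//290))[:290]
X=[.55,-.178,.05];B=[.5,.18,.06]
save("f.png",np.vstack([np.hstack([crop(p,X,50),crop(t,X,40)]),np.hstack([crop(p,B,60),crop(t,B,45)])]))
for c in(p,t,w): print([(r["conf"],onz(c,r["centre"],.005)) for q in("tapper","coaster") for r in ctrl.landmark_of(c,q)[:1]])
for c in(p,t): print([(q,r["conf"],onz(c,r["centre"],0)[:2]) for q in("stamp_red","stamp_white","ink_tin") for r in ctrl.landmark_of(c,q)[:2]])
E
```

```text
24.5667 [ 0.5125 -0.3381  0.2315] 0.9996956366310442 [-0.6829 -0.3509 -0.7212]
[(0.59, array([ 0.5471, -0.1767,  0.005 ])), (0.63, array([ 0.5541, -0.1792,  0.005 ]))]
[(0.86, array([ 0.5491, -0.1823,  0.005 ])), (0.77, array([ 0.5475, -0.18  ,  0.005 ]))]
[(0.8, array([ 0.5495, -0.1789,  0.005 ])), (0.67, array([ 0.5496, -0.182 ,  0.005 ]))]
[('stamp_red', 0.86, array([0.7116, 0.1316])), ('stamp_red', 0.73, array([0.5045, 0.1719])), ('stamp_white', 0.69, array([ 0.7094, -0.1439])), ('ink_tin', 0.95, array([ 0.5237, -0.0005]))]
[('stamp_red', 0.66, array([0.7201, 0.1318])), ('stamp_white', 0.74, array([ 0.7103, -0.1325])), ('ink_tin', 0.73, array([0.5228, 0.0055]))]
```

View pics/f.png

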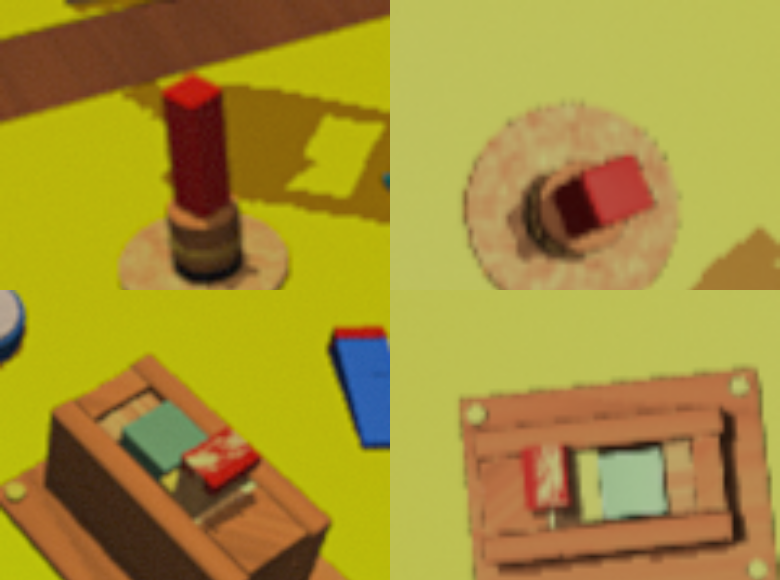

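The crops show the tapper upright inside the coaster. The wedge is driven in with the cheek against the stone, and nothing else has moved. Handing in.

```bash
python3 -c "
from plant import ctrl
print(ctrl.sign_off())"
```

```text
the job is handed in; nothing more can be done
None
```

I drove the wedge in with the tapper and stood the tapper back upright on its coaster, then handed the job in at about 25 s. The grip on the stone itself could not be measured, and signing off reported no verdict.

- **Wedge:** I pressed it down slowly rather than striking it. It slid about 13 mm at roughly 4–9 N, then resistance climbed through 15 and 18 to about 25 N. Each of the last two pushes moved the tool only about 0.5 mm, so I took it as jammed and tight. The highest force I read was about 25 N, well under 60 N. Readings come only once per move, so brief peaks between them would not show.
- **Tapper:** it stands upright, and all three cameras put it within about 8 mm of the coaster's centre. The gripper is open and clear of it.
- **Stone:** in the last pictures the cheek is against the stone and the wedge is upright.
- **Bystanders:** I saw no sign that the stamps or ink tin moved. The before-and-after position estimates mostly differ by a few millimetres and at most about 12 mm (the white stamp in the scene camera; its top-camera estimate moved under 4 mm), which I put down to detector noise.
- **Disagreements:** the coaster-centre estimates differ by up to about 7 mm between cameras. The tool also tilted by under 1° while pressing, and the tapper still stood straight afterwards.

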